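Slide the type holder under the spring clip of the proofing bed

TASK

Load the type holder into the proofing bed using fingertips only: press the long lever of the spring clip down with one fingertip and keep it down while the other fingertip pushes the holder along the channel, under the raised nose, until it is fully home against the end stop. Only then let the lever up so that the nose comes down on the holder's edge, and move clear. Nothing is picked up, the clip must not be rammed by or drag on the holder on the way in, and the roller, the seal and the ink tin stay where they are.

Things in the scene. Friction and masses are not known exactly. Their poses are not given: they have to be found in the camera images.
- base: Proofing bed, fixed: dark wood board 15 mm thick, x -105 to +90 mm, y -83 to +41. Origin on the table under the channel's centre line; +x is the push direction, +y left, z up. Channel floor = board top, z 15, 62 mm wide (y -31 to +31) between wood rails: clip side (-y) 5 mm thick, 6 high above the floor; other 7 thick, 8 high; x -105 to +75, open at the -x end.
- stop_face (a point): Point on the inner face of the end stop (a wooden block 12 mm high, 15 mm thick, across the channel), at floor level on the centre line: x = 75, y = 0, z = 15 mm in the base frame.
- clip (a joint): Clip angle (rad) about its 8 mm hinge tube. 0: lever up, nose 1 mm above the channel floor, blocking the holder's base plate. 0.6: lever down on its firm stop, nose about 9 mm up. 0.29: nose resting on the 5 mm base plate; above 0.38 it clears the plate by 1.5 mm. Sprung, no catch: open only while pressed, about 3 N at the lever's middle to start, 7 N at the stop.
- clip_lever: Steel clip; origin on the hinge axis, base (0, -40, 24) mm; hinge along x. Lever: smooth, slippery strip 159 mm long (base x -90 to +69), reaching 36 mm outwards (-y) from the hinge; press it anywhere, a fingertip may slide along it. Up, it slopes 0.6 rad, outer edge 42 mm above the table; fully down it is level, y -40 to -76, top 21 mm above the table, 6 above the channel floor.
- lever_mid (a point): Point on the lever's top face, halfway along it, 22 mm out from the hinge. In the base frame: (-10.5, -62, 21) mm with the lever fully down, about (-10.5, -60, 34) with it up.
- nose (a point): Middle of the lower edge of the clip's nose, an arm 24 mm long (base x +45 to +69) inside the hinge, which crosses the rail and ends in a 3 mm thick lip turned down over the channel's edge (base y -27 to -24). 1 mm above the channel floor with the clip at rest.
- holder: Type holder, about 0.16 kg, loose in the channel. Aluminium plate 54 mm long (x), 60 wide (y), 5 thick; on it a dark wood body 54 long, 36 wide, to 15 mm above the underside; on top a block of blank metal types 3 mm high, set in from the edges. Origin: centre of the underside, axes about as the base's. Starts with its front 7 to 45 mm short of the nose. Home: origin at base x 48 mm.
- holder_front (a point): Middle of the lower edge of the holder's front (+27 mm x of its origin); at x = 75 mm in the base frame when home.
- holder_back (a point): Middle of the holder's upright back face, to be pushed: 27 mm to -x of its origin, 8 mm above its underside; the face is 36 mm wide and 15 mm high.
- brayer: Ink roller lying on the table left (+y) of the bed: black roller 32 mm thick and 62 mm long along its y, wooden handle reaching 120 mm to its -x; origin on the table under the roller. Leave alone.
- seal: Plain stone seal, 26 x 26 mm and 52 mm tall, standing right (-y) of the bed; origin at the centre of its underside. Leave alone.
- ink_tin: Round ink tin, 63 mm across and 22 mm tall, standing beyond the end stop; origin at the centre of its underside. Leave alone.
There are look-alikes about, which are no part of the job. Leave any green, orange or red look-alike of the holder alone.

How it is judged:
By the outcome, as a careful person would: the job done as asked, in the order asked, and still so for the second after the job is handed in, with the robot touching nothing.
It also fails if it takes over 38 s, if anything falls off the work surface, if the arm or the gripper's body presses on something with over 40 N, if the wrist force passes 120 N, or if a joint passes its speed limit or range.

ROBOT

A 7-joint arm with a two-finger parallel gripper is mounted at the origin on the work surface. World frame = base frame: x ahead of the robot, y to its left, z up, the work surface at z = 0. Lengths are in m, angles in rad, forces in N, time in s.
With the tool pointing down it reaches from about 0.425 to 0.95 m from the base axis. Payload 16.7 kg.
Tool frame: the origin (TCP) lies midway between the tips of the shut fingers; the grasp point (between the pads) lies 19 mm behind it; z points along the fingers, y is the direction in which the jaws open and shut (so a half turn about z gives the same grasp; the last joint's range is limited). The gripper opens to 94 mm and grips with 3 to 60 N. Pads are 16 mm wide; open, the fingers measure 119 mm over their backs; the gripper's body (75 mm by 177 mm) begins 78 mm behind the grasp point.
Start: joints at [1.065, 0.426, 0.074, 1.606, -0.034, 1.111, -0.067], TCP at [0.235, -0.633, 0.205] pointing down, gripper open.
Joint ranges: [-2.85, 2.85], [-0.5, 2.14], [-1.23, 1.37], [0.21, 2.46], [-1.02, 4.16], [0.16, 2.05], [-2.73, 2.73]. Speed limits (rad/s): [1.89, 1.89, 2.39, 2.39, 3.01, 3.01, 3.01].

INTERFACE

Orientations are given as [roll, pitch, yaw] about the fixed x, y, z axes, in that order (R = Rz(yaw) Ry(pitch) Rx(roll)).
In Python, from bench import * gives the robot as it stands. The module is installed in compiled form; this text tells all that it offers.
- The arm moves only by the shell command python3 -m pendant 'ROWS' [FORCE]. ROWS is JSON, a list of rows, each a list of 7 numbers: the finger opening in m, from 0 to 0.094, then the shift along the tool's x, y, z in m, then the turn, a rotation vector about the tool's x, y, z in rad. A call has 1 to 8 rows; each row is the pose to reach, as a shift and turn from the pose commanded when the call began, along the tool's axes at that moment; what a row does not reach only later rows make up. A row lasts 1/8 s, in which the tool goes at most 62.5 mm and 10.7 degrees, less where a joint would pass 70% of its speed; a pose out of reach is approached as far as the arm can. A call with a gripper value outside its range is refused whole. The fingers move at their own pace and stop on an object; FORCE is the grip in N (left out, the last holds). Time passes only in rows, so rows that repeat a pose let the fingers close. It gives the time, the measured TCP pose, the force and the opening at its end, in the units of the state.
- get_obs(): the state, without advancing time (a new reading comes with each control period).
- read_camera(name): name is "scene" or "top"; returns a dict with "pixels" (400x640x3 uint8, red, green, blue), "depth" (400x640 float32, m along the optical axis (not along the pixel's ray), 0 where there is no reading), "vfov" (degrees; the focal length in pixels is half the picture's height over the tangent of half this angle, whatever the lens; pixels are square), "cx", "cy" (the principal point, pixels), "view" (4x4, takes a point from world to camera coordinates). Camera axes: x right, y down, z forward; pixel columns grow to the right and rows downward; lengths in m; the calibration is good to about 2 mm. A picture is of the moment at which its call begins.
- job_done(): hands the job in, once; it reports no verdict.
Trained networks look in a picture, given as the dict that the camera call returned (one of the last four; its "shot" number tells which), for a name from the list of things; names that differ only in an ending like _2 or _b are one class to them, and where a whole thing is asked for, a point or a joint stands for the part that bears it (a point fixed in the world has none). Each returns a list of dicts, best first, with "confidence" (0 to 1); they miss things now and then, are a little off and sometimes report something else, mostly with a low value. They report only what shows in the picture. A call takes as long as a camera call. They do not tell look-alikes from the thing itself.
- boxes_of(target, picture): "at" ([x, y, z] in m, in the coordinates of the camera as it stood for that picture, good to about 4 mm: the middle of the surface that is visible of it).
- silhouettes(target, picture): "pixels" (400x640 bool, what is visible of it).
The state is a dict: "t": time; "qpos": joint angles; "dq": joint speeds; "tau": joint torques, N m; "tcp_pos": TCP position; "tcp_rot": TCP orientation; "wrist_force": force on the tool from outside, world axes, zero at the start; "torque": the same for the moment, N m; "grip_width": finger opening in m.
Only numpy, scipy, OpenCV 4.12 (cv2) and the standard library are available. Lean on these libraries where they do the work, as an engineer would, in place of code of your own. Each camera call takes 0.05 s, during which the arm holds its last target. There are 200 camera calls.

## Working session

There is one attempt and no reset: what is moved stays moved. The work goes in short steps, Python scripts to look and compute and a shell command to move; the robot and the scene stay as the last step left them, time stands still between calls to the robot, and variables do not carry over. Pictures are saved under pics/ and viewed, about 8 in all and at most 12, crops included, and the job is handed in when it is done.

```bash
mkdir -p pics; cat > h.py <<'E'
from bench import *
import numpy as np, cv2
def K(p):
    f=200/np.tan(np.radians(p["vfov"])/2); return f
def cloud(p):
    f=K(p); d=p["depth"]; v,u=np.mgrid[0:400,0:640]
    c=np.stack([(u-p["cx"])*d/f,(v-p["cy"])*d/f,d,np.ones_like(d)],-1)
    return (c@np.linalg.inv(p["view"]).T)[...,:3]
def w(p,at): return (np.linalg.inv(p["view"])@np.r_[at,1])[:3]
def px(p,X):
    c=p["view"]@np.r_[X,1]; f=K(p); return c[0]*f/c[2]+p["cx"],c[1]*f/c[2]+p["cy"]
def save(p,n,crop=None,s=1):
    im=p["pixels"][...,::-1]
    if crop: a,b,c,d=crop; im=im[b:d,a:c]
    cv2.imwrite("pics/"+n,cv2.resize(im,None,fx=s,fy=s,interpolation=cv2.INTER_CUBIC))
E
python3 - <<'E'
from h import *
np.set_printoptions(precision=4,suppress=True)
o=get_obs(); print(o)
for n in("scene","top"):
    p=read_camera(n); save(p,n+"0.png")
    for t in("base","clip_lever","holder","brayer","seal","ink_tin"):
        print(n,t,[(round(r["confidence"],2),w(p,r["at"])) for r in boxes_of(t,p)])
E
```

```text
{'t': 0.0, 'qpos': array([ 1.0655,  0.4267,  0.0739,  1.6066, -0.0341,  1.1108, -0.0671]), 'dq': array([-0.0008, -0.0004,  0.0009,  0.0009, -0.0008, -0.0005,  0.002 ]), 'tau': array([  0.0032, -93.5796,   3.6675, -45.4171,  -0.0487,   0.0201,
         0.0002]), 'tcp_pos': array([ 0.2349, -0.6323,  0.2048]), 'tcp_rot': array([-3.1403,  0.0001,  0.3557]), 'wrist_force': array([ 0.6168, -1.3596, -0.3668]), 'torque': array([ 0.0488,  0.0168, -0.0188]), 'grip_width': 0.09378662628127225}
scene base [(0.71, array([ 0.5818, -0.0721,  0.0213]))]
scene clip_lever [(0.93, array([ 0.5738, -0.1011,  0.0301]))]
scene holder [(0.97, array([0.6611, 0.0846, 0.0108])), (0.94, array([ 0.5705, -0.0441,  0.0276])), (0.6, array([0.3642, 0.0704, 0.0183])), (0.58, array([ 0.3916, -0.0617,  0.0132]))]
scene brayer [(0.97, array([0.5436, 0.0944, 0.0231]))]
scene seal [(0.85, array([ 0.5746, -0.2046,  0.0371]))]
scene ink_tin [(0.77, array([ 0.7528, -0.0683,  0.023 ]))]
top base [(0.61, array([ 0.556 , -0.0676,  0.0192]))]
top clip_lever [(0.63, array([ 0.5599, -0.1054,  0.0316])), (0.22, array([ 0.556 , -0.0683,  0.0212]))]
top holder [(0.98, array([ 0.5667, -0.0456,  0.0302])), (0.85, array([0.3581, 0.0587, 0.0145])), (0.7, array([ 0.3828, -0.0642,  0.011 ])), (0.59, array([0.6562, 0.0777, 0.0126]))]
top brayer [(0.83, array([0.5281, 0.0884, 0.0207]))]
top seal [(0.65, array([ 0.5735, -0.2101,  0.0496]))]
top ink_tin [(0.97, array([ 0.748 , -0.0766,  0.0215]))]
```

View pics/top0.png

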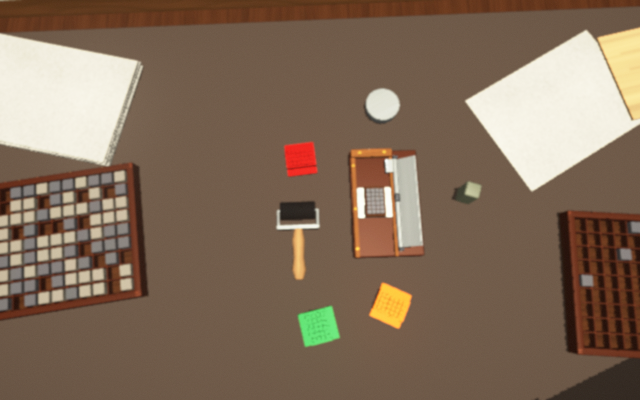

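View pics/scene0.png

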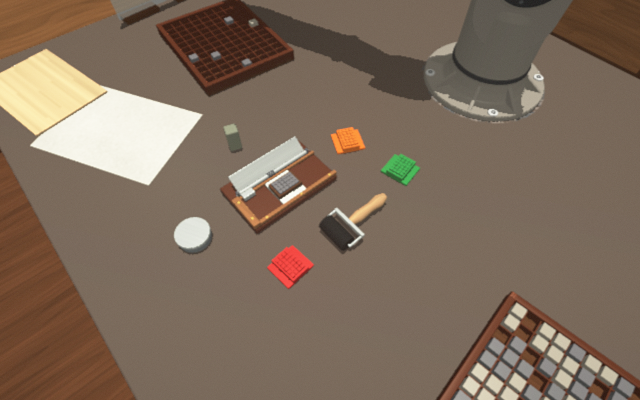

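```bash
cat > fit.py <<'E'
from h import *
from scipy.optimize import minimize
np.set_printoptions(precision=4,suppress=True)
def T(q,P): c,s=np.cos(q[2]),np.sin(q[2]); P=np.asarray(P,float); return np.c_[q[0]+c*P[:,0]-s*P[:,1],q[1]+s*P[:,0]+c*P[:,1],P[:,2]]
def inv(q,P): c,s=np.cos(q[2]),np.sin(q[2]); d=P[...,:2]-q[:2]; return np.stack([c*d[...,0]+s*d[...,1],-s*d[...,0]+c*d[...,1],P[...,2]],-1)
M=[(x,y,z) for x in(-.105,.09) for y in(-.083,.041) for z in(.007,.015)]
M+=[(x,y,.023) for x in(-.105,.075) for y in(.031,.038)]+[(x,y,.027) for x in(.075,.09) for y in(-.031,.031)]+[(x,-.07,.043) for x in(-.09,.069)]
def fit(ps,q0):
    ms=[]
    for p in ps:
        C=cloud(p); m=((C[...,2]>.007)&(C[...,2]<.06)).astype(np.uint8)
        n,l=cv2.connectedComponents(m); u,v=px(p,[q0[0],q0[1],.02]); k=l[int(v)-4:int(v)+5,int(u)-4:int(u)+5]; k=np.bincount(k[k>0]).argmax()
        ms.append((l==k).astype(np.float32))
    def cost(q):
        e=0
        for p,m in zip(ps,ms):
            P=np.array([px(p,X) for X in T(q,M)]); h=cv2.convexHull(((P+.5)*8-.5).astype(np.float32)).astype(np.int32)
            big=np.zeros((3200,5120),np.uint8); cv2.fillConvexPoly(big,h,1)
            e+=np.abs(cv2.resize(big.astype(np.float32),(640,400),interpolation=cv2.INTER_AREA)-m).sum()
        return e
    r=minimize(cost,q0,method="Nelder-Mead",options=dict(initial_simplex=np.array(q0)+np.array([[0,0,0],[.01,0,0],[0,.01,0],[0,0,.06]]),xatol=1e-4,fatol=.3,maxiter=120)); return r.x,r.fun,[m.sum() for m in ms]
if __name__=="__main__":
    ps=[read_camera("top"),read_camera("scene")]
    q0=[.56,-.065,-.05]
    for s in([ps[0]],[ps[1]],ps):
        q,f,n=fit(s,q0); print(q,f,n)
        for p in ps:
            B=inv(q,cloud(p)); t=(abs(B[...,1])<.016)&(B[...,2]>.0265)&(B[...,2]<.045)&(abs(B[...,0])<.072)
            x=B[t]; print("  holder x",np.percentile(x[:,0],[0,2,50,98,100]),"y",np.percentile(x[:,1],[2,98]),"z",np.percentile(x[:,2],[5,50,95]))
    np.save("q.npy",q)
E
python3 fit.py; python3 - <<'E'
from fit import *
p=read_camera("top"); q=np.load("q.npy"); im=cv2.resize(p["pixels"][...,::-1],None,fx=5,fy=5,interpolation=cv2.INTER_CUBIC)
for L in([(-.105,-.083,.015),(.09,-.083,.015),(.09,.041,.015),(-.105,.041,.015)],[(.045,-.027,.018),(.069,-.027,.018),(.069,-.024,.018),(.045,-.024,.018)],[(.075,-.031,.027),(.075,.031,.027),(-.105,.031,.023),(-.105,-.031,.021)]):
    P=np.array([px(p,X) for X in T(q,L)]); cv2.polylines(im,[((P+.5)*5).astype(np.int32)],True,(0,255,0),1)
cv2.imwrite("pics/a.png",im[680:1330,1680:2180])
E
```

```text
[ 0.5738 -0.0477 -0.0121] 173.0625 [np.float32(7402.0)]
  holder x [-0.0358 -0.0351 -0.0096  0.0172  0.0187] y [-0.0148  0.0152] z [0.0284 0.0317 0.0341]
  holder x [-0.0359 -0.0347 -0.0068  0.0179  0.0183] y [-0.0145  0.0156] z [0.0294 0.033  0.0349]
[ 0.574  -0.0487 -0.0076] 261.328125 [np.float32(5744.0)]
  holder x [-0.036  -0.0353 -0.0097  0.017   0.0185] y [-0.0153  0.0153] z [0.0284 0.0317 0.0341]
  holder x [-0.0361 -0.0351 -0.0068  0.0177  0.0181] y [-0.0152  0.0154] z [0.0294 0.033  0.0348]
[ 0.5736 -0.048  -0.0116] 444.3125 [np.float32(7402.0), np.float32(5744.0)]
  holder x [-0.0356 -0.035  -0.0093  0.0173  0.0189] y [-0.015   0.0152] z [0.0284 0.0317 0.0341]
  holder x [-0.0357 -0.0346 -0.0066  0.0181  0.0185] y [-0.0147  0.0156] z [0.0294 0.033  0.0349]
```

View pics/a.png

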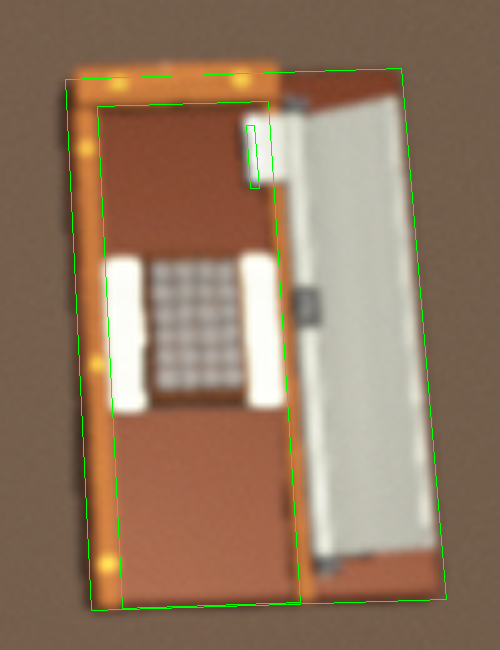

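The overlay fits to about 1 mm: stop face at crop row ~103, channel edges at columns ~98/120 and ~270/300, holder's back at row ~410. Base is at about (0.5736, -0.048), yaw -0.011. The holder's back is at base x -35 mm.

```bash
python3 -m pendant '[[0.048,0.04,-0.037,0,0,0,0.046],[0.048,0.08,-0.074,0,0,0,0.092],[0.048,0.12,-0.111,0,0,0,0.138],[0.048,0.16,-0.148,0,0,0,0.184],[0.048,0.20,-0.185,0,0,0,0.23],[0.048,0.24,-0.222,0.01,0,0,0.276],[0.048,0.28,-0.259,0.02,0,0,0.322],[0.048,0.32,-0.296,0.03,0,0,0.367]]'
```

```text
t: 1.85
tcp_pos: [0.4327, -0.2422, 0.1756]
tcp_rot: [3.141, -0.001, -0.013]
wrist_force: [0.5, -0.4, 0.3]
grip_width: 0.0479
```

```bash
python3 -m pendant '[[0.048,0.02,-0.04,0.01,0,0,0],[0.048,0.04,-0.08,0.02,0,0,0],[0.048,0.06,-0.12,0.04,0,0,0],[0.048,0.0825,-0.167,0.06,0,0,0],[0.048,0.0825,-0.167,0.085,0,0,0],[0.048,0.0825,-0.167,0.1,0,0,0],[0.048,0.0825,-0.167,0.1,0,0,0]]'
python3 - <<'E'
from fit import *
q=np.load("q.npy"); o=get_obs(); print(o["tcp_pos"],o["tcp_rot"],o["wrist_force"],o["grip_width"]); print(inv(q,o["tcp_pos"]))
p=read_camera("scene"); save(p,"s1.png",(190,60,390,210),4)
E
```

```text
t: 2.72
tcp_pos: [0.5156, -0.0783, 0.0748]
tcp_rot: [3.142, 0.002, -0.012]
wrist_force: [-0.5, 0.9, 0.3]
grip_width: 0.0484
[ 0.5156 -0.0783  0.0748] [ 3.1416  0.0017 -0.0122] [-0.5125  0.9476  0.3016] 0.04835849758829091
[-0.0576 -0.031   0.0748]
```

View pics/s1.png

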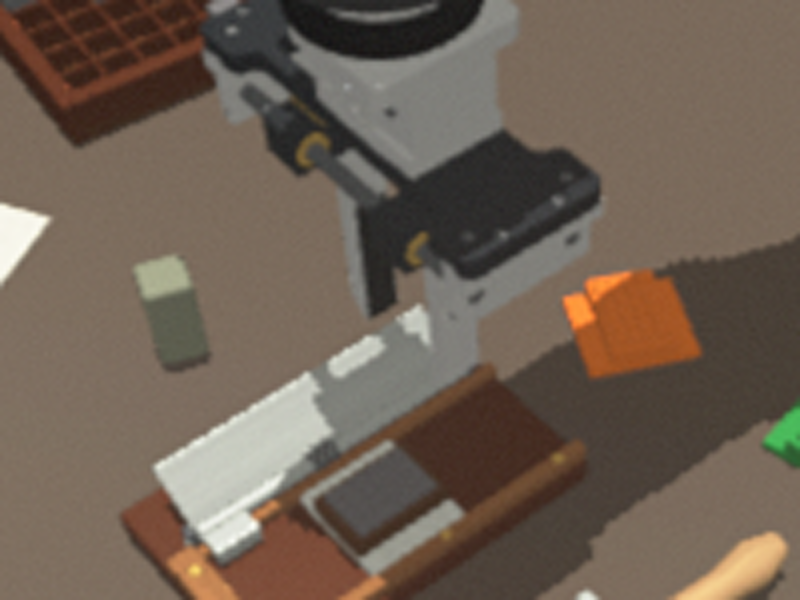

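The lever finger (crop ~375,310) hangs over the lever, and the channel finger (~455,360) is over the channel behind the holder. Next I go down in steps and watch the force.

```bash
python3 -m pendant '[[0.048,0.001,-0.0015,0.015,0,0,0],[0.048,0.001,-0.0015,0.03,0,0,0],[0.048,0.001,-0.0015,0.037,0,0,0],[0.048,0.001,-0.0015,0.042,0,0,0],[0.048,0.001,-0.0015,0.046,0,0,0],[0.048,0.001,-0.0015,0.046,0,0,0]]'
```

```text
t: 3.52
tcp_pos: [0.5176, -0.0761, 0.0296]
tcp_rot: [-3.141, -0.0, -0.011]
wrist_force: [-1.4, 1.9, 3.5]
grip_width: 0.0483
```

```bash
python3 -m pendant '[[0.048,0,0,0.003,0,0,0],[0.048,0,0,0.006,0,0,0],[0.048,0,0,0.007,0,0,0],[0.048,0,0,0.007,0,0,0]]'
```

```text
t: 4.03
tcp_pos: [0.5178, -0.0765, 0.0231]
tcp_rot: [3.141, -0.001, -0.012]
wrist_force: [-1.2, -0.4, 8.0]
grip_width: 0.0479
```

```bash
python3 -m pendant '[[0.048,0,0,0.001,0,0,0],[0.048,0,0,0.0015,0,0,0],[0.048,0,0,0.0015,0,0,0]]'; python3 - <<'E'
from fit import *
q=np.load("q.npy"); o=get_obs(); print(inv(q,o["tcp_pos"]))
for n in("top","scene"):
    p=read_camera(n); save(p,n+"2.png")
    B=inv(q,cloud(p)); 
    for nm,a,b in(("nose",(.047,.067),(-.035,-.02)),("lever",(.0,.06),(-.075,-.06))):
        t=(B[...,0]>a[0])&(B[...,0]<a[1])&(B[...,1]>b[0])&(B[...,1]<b[1]); print(n,nm,np.percentile(B[t][:,2],[5,50,95]))
    t=(abs(B[...,1])<.016)&(B[...,2]>.0265)&(B[...,2]<.036)&(B[...,0]<.07)&(B[...,0]>-.041); x=B[t][:,0]; print("holder",np.percentile(x,[2,50,98]))
save(p,"s2.png",(190,60,390,210),4)
E
```

```text
t: 4.4
tcp_pos: [0.5178, -0.0764, 0.0217]
tcp_rot: [3.141, -0.001, -0.011]
wrist_force: [-1.7, -0.7, 9.9]
grip_width: 0.0483
[-0.0554 -0.0291  0.0217]
top nose [0.0133 0.0159 0.0301]
top lever [0.4102 0.4102 0.4102]
holder [-0.0012  0.0101  0.0188]
scene nose [0.0143 0.0287 0.0345]
scene lever [0.0211 0.0227 0.0247]
holder [-0.0349 -0.007   0.0182]
```

View pics/s2.png

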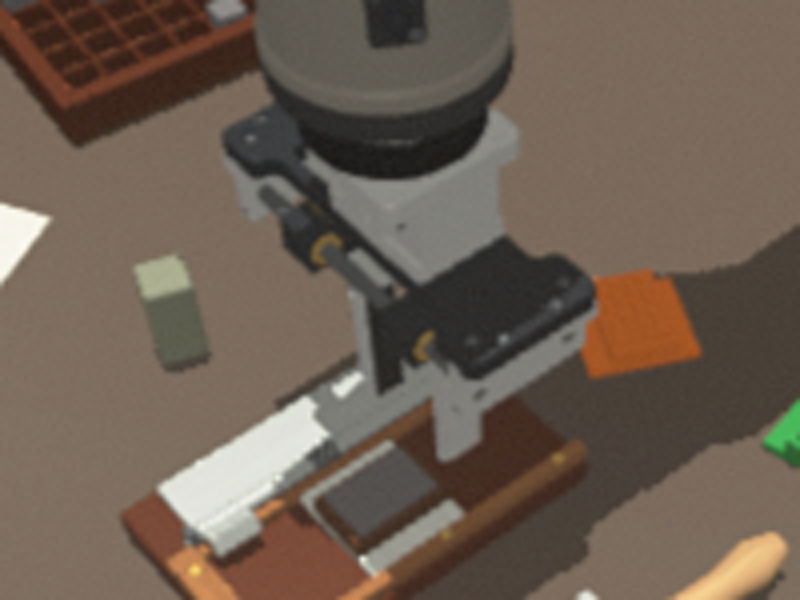

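The lever is level, the nose (crop ~225,525) is raised, and the channel finger (~455,440) is behind the holder. Next I push.

```bash
python3 -m pendant '[[0.048,0.005,0,0,0,0,0],[0.048,0.009,0,0,0,0,0],[0.048,0.012,0,0,0,0,0],[0.048,0.015,0,0,0,0,0],[0.048,0.018,0,0,0,0,0],[0.048,0.021,0,0,0,0,0],[0.048,0.024,0,0,0,0,0],[0.048,0.027,0,0,0,0,0]]'; python3 -m pendant '[[0.048,0.003,0,0,0,0,0],[0.048,0.006,0,0,0,0,0],[0.048,0.008,0,0,0,0,0],[0.048,0.008,0,0,0,0,0]]'; python3 - <<'E'
from fit import *
q=np.load("q.npy"); o=get_obs(); print(inv(q,o["tcp_pos"]))
p=read_camera("scene"); save(p,"s3.png",(190,60,390,210),4)
B=inv(q,cloud(p)); t=(abs(B[...,1])<.016)&(B[...,2]>.0265)&(B[...,2]<.036)&(B[...,0]<.072)&(B[...,0]>-.012); x=B[t][:,0]; print("holder",np.percentile(x,[2,50,98]))
E
```

```text
t: 5.5
tcp_pos: [0.5436, -0.0768, 0.0214]
tcp_rot: [3.141, 0.001, -0.012]
wrist_force: [-5.5, -0.1, 10.7]
grip_width: 0.0477
t: 6.0
tcp_pos: [0.5519, -0.0769, 0.0214]
tcp_rot: [3.141, 0.001, -0.012]
wrist_force: [-4.9, -0.3, 9.4]
grip_width: 0.0477
[-0.0213 -0.0291  0.0214]
holder [-0.0103  0.0169  0.0422]
```

View pics/s3.png

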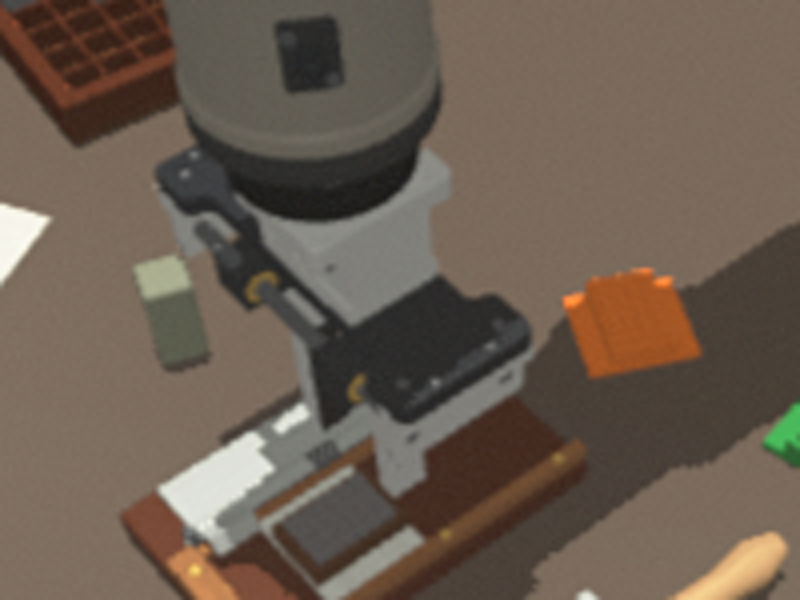

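The holder (front at crop ~265,520) is square and just short of the raised nose. I keep going.

```bash
python3 -m pendant '[[0.048,0.003,0,0,0,0,0],[0.048,0.006,0,0,0,0,0],[0.048,0.009,0,0,0,0,0],[0.048,0.012,0,0,0,0,0],[0.048,0.015,0,0,0,0,0],[0.048,0.018,0,0,0,0,0],[0.048,0.021,0,0,0,0,0],[0.048,0.024,0,0,0,0,0]]'; python3 -m pendant '[[0.048,0.002,0,0,0,0,0],[0.048,0.004,0,0,0,0,0],[0.048,0.006,0,0,0,0,0],[0.048,0.006,0,0,0,0,0]]'
```

```text
t: 7.05
tcp_pos: [0.5757, -0.0772, 0.0214]
tcp_rot: [3.141, 0.001, -0.012]
wrist_force: [-6.1, -0.4, 10.4]
grip_width: 0.0478
t: 7.55
tcp_pos: [0.5821, -0.0772, 0.0215]
tcp_rot: [3.141, 0.0, -0.012]
wrist_force: [-4.8, 0.2, 8.3]
grip_width: 0.0477
```

```bash
python3 -m pendant '[[0.048,0.001,0,0,0,0,0],[0.048,0.002,0,0,0,0,0],[0.048,0.003,0,0,0,0,0],[0.048,0.003,0,0,0,0,0]]';  python3 -m pendant '[[0.048,0.001,0,0,0,0,0],[0.048,0.001,0,0,0,0,0]]'
```

```text
t: 8.05
tcp_pos: [0.5845, -0.0772, 0.0214]
tcp_rot: [3.141, 0.001, -0.011]
wrist_force: [-6.9, -0.0, 9.6]
grip_width: 0.0481
t: 8.3
tcp_pos: [0.5847, -0.0772, 0.0213]
tcp_rot: [3.141, 0.003, -0.011]
wrist_force: [-12.5, 0.1, 15.3]
grip_width: 0.0477
```

```bash
python3 -m pendant '[[0.048,0.001,0,0,0,0,0],[0.048,0.0015,0,0,0,0,0],[0.048,0.0015,0,0,0,0,0]]'; python3 - <<'E'
from fit import *
q=np.load("q.npy"); o=get_obs(); print(inv(q,o["tcp_pos"]))
p=read_camera("top"); save(p,"t4.png",(330,130,440,270),4)
p=read_camera("scene"); save(p,"s4.png",(190,100,340,240),5)
E
```

```text
t: 8.68
tcp_pos: [0.5848, -0.0773, 0.0212]
tcp_rot: [3.141, 0.005, -0.011]
wrist_force: [-18.3, -0.1, 21.8]
grip_width: 0.0481
[ 0.0116 -0.0291  0.0212]
```

View pics/s4.png

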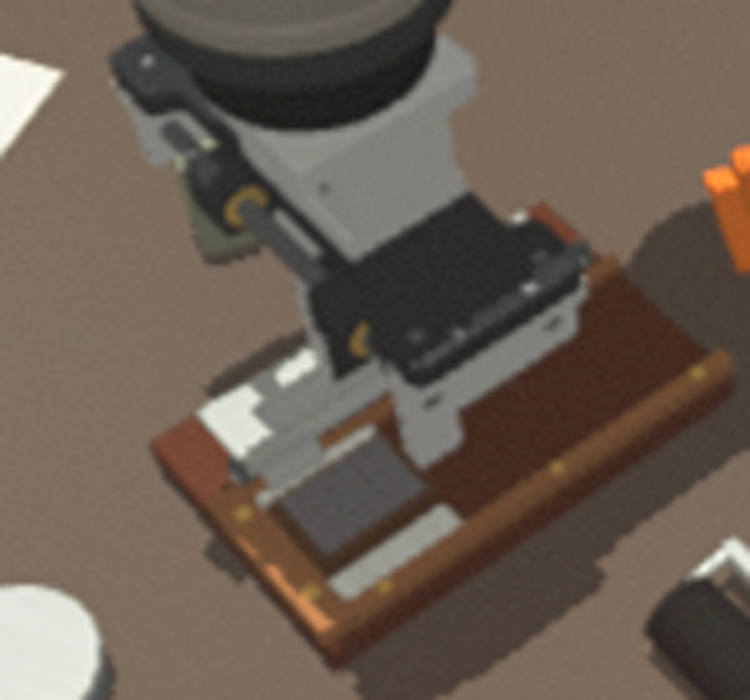

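The plate's front edge meets the stop at crop (335,590), and the force climbed with no further advance, so the holder is home. I relax the push by backing off a little, then lift straight up.

```bash
python3 -m pendant '[[0.048,-0.002,0,0,0,0,0],[0.048,-0.0045,0,0,0,0,0],[0.048,-0.0045,0,0,0,0,0],[0.048,-0.0045,0,-0.003,0,0,0],[0.048,-0.0045,0,-0.006,0,0,0],[0.048,-0.0045,0,-0.009,0,0,0],[0.048,-0.0045,0,-0.013,0,0,0],[0.048,-0.0045,0,-0.02,0,0,0]]'; python3 -m pendant '[[0.048,0,0,-0.03,0,0,0],[0.048,0,0,-0.06,0,0,0],[0.048,-0.04,0,-0.1,0,0,0],[0.048,-0.08,0.03,-0.14,0,0,0],[0.048,-0.12,0.06,-0.17,0,0,0],[0.048,-0.12,0.1,-0.17,0,0,0],[0.048,-0.12,0.14,-0.17,0,0,0],[0.048,-0.12,0.18,-0.17,0,0,0]]';
python3 - <<'E'
from fit import *
q=np.load("q.npy"); print(get_obs()["wrist_force"])
for n in("top","scene"):
    p=read_camera(n); save(p,n+"5.png")
    if n=="scene": save(p,"s5.png",(190,100,340,240),5)
    B=inv(q,cloud(p)); t=(abs(B[...,1])<.016)&(B[...,2]>.0285)&(B[...,2]<.045)&(B[...,0]<.073)&(B[...,0]>-.04); x=B[t][:,0]; print(n,"holder",np.percentile(x,[2,50,98]))
    for nm,a,b in(("nose",(.05,.065),(-.036,-.026)),("lever edge",(-.06,.06),(-.069,-.063))):
        t=(B[...,0]>a[0])&(B[...,0]<a[1])&(B[...,1]>b[0])&(B[...,1]<b[1]); print(n,nm,np.percentile(B[t][:,2],[5,50,95]))
    for t in("brayer","seal","ink_tin"): print(t,[w(p,r["at"]) for r in boxes_of(t,p)[:1]])
E
```

```text
t: 9.78
tcp_pos: [0.5831, -0.0769, 0.0411]
tcp_rot: [-3.141, 0.001, -0.011]
wrist_force: [-0.2, 0.6, -0.2]
grip_width: 0.0484
t: 10.78
tcp_pos: [0.4611, -0.2569, 0.2117]
tcp_rot: [3.141, -0.001, -0.011]
wrist_force: [0.7, 0.8, -0.4]
grip_width: 0.048
[ 0.6666  0.7679 -0.4221]
top holder [0.0226 0.0461 0.0719]
top nose [0.0259 0.0276 0.0296]
top lever edge [0.0271 0.0295 0.0319]
brayer [array([ 0.5635, -0.0994,  0.0283])]
seal [array([ 0.5722, -0.2127,  0.0494])]
ink_tin [array([ 0.747 , -0.0776,  0.02  ])]
scene holder [0.0218 0.0476 0.0715]
scene nose [0.0273 0.029  0.0307]
scene lever edge [0.0282 0.0308 0.033 ]
brayer [array([0.539 , 0.0931, 0.0218])]
seal []
ink_tin [array([ 0.752 , -0.0663,  0.0218])]
```

View pics/s5.png

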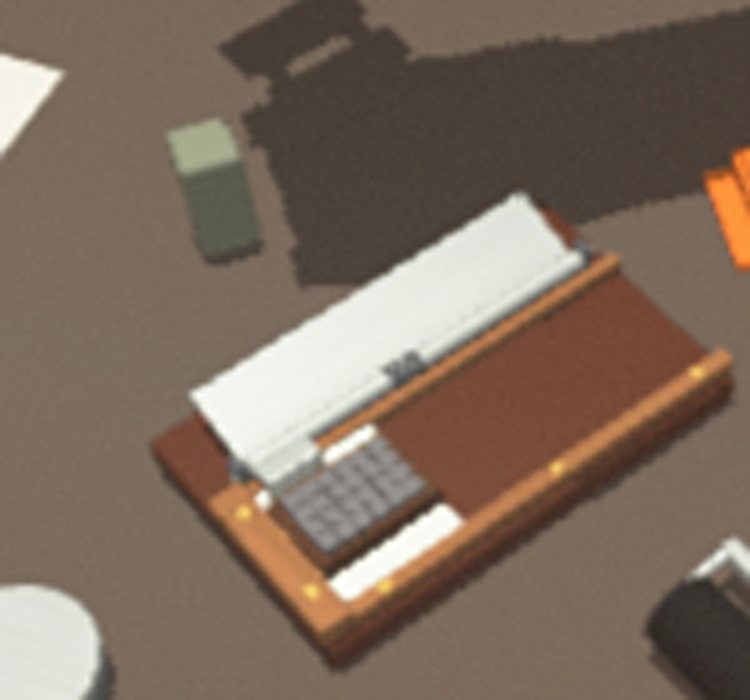

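```bash
python3 -c "from bench import *; print(job_done())"
```

```text
the job is handed in; nothing more can be done
None
```

The holder is loaded and the job is handed in, at about 11 s on the robot's clock. One fingertip held the lever down at its stop while the other pushed the holder about 57 mm along the channel. I then eased the push off, let the lever up and lifted the gripper clear.

**Home:** The push force rose from about 5 to 18 N with no further advance, so the holder was against the stop. The last picture shows its plate meeting the stop. My readings of its back face are base x 19.6 mm from the fingertip and about 22 mm from the cameras, against 21 nominal.

**Clip:** The lever came only part of the way back up, as it should with the nose resting on the plate. The push force stayed at about 5–7 N until the stop, with no sign of the holder hitting or dragging on the nose.

**Roller, seal and tin:** The tin was found in both cameras where it was at the start.
- **Roller:** the scene camera found it unmoved. The top camera put it on the bed, near the clip, which I took as a false detection.
- **Seal:** the top camera found it unmoved. The scene camera's network missed it, but it shows standing in the last picture.

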